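Bed a tube in the V-block carriage and run it in under the clamp bridge

TASK

With the jig's carriage still drawn out, take the yellow tube from the wooden rest and lower it (do not drop it) into the carriage's two dark V-blocks, so that it beds fully in both and sticks out about equally at either end, and let go of it. Then slide the carriage by its red handle fully home under the blue clamp bridge, the tube still bedded and ready for clamping; nothing may knock against the bridge. Leave the carton, the discs and the tape measure where they are.

Things in the scene. Friction and masses are not known exactly. Their poses are not given: they have to be found in the camera images.
- tube_center (a point): Centre of the loose yellow steel tube: 40 mm outside diameter, 150 mm long, about 0.3 to 0.65 kg, lying level; x runs along it. It starts in the wooden rest, its axis 54 mm above the table; between the rest's V supports the middle 80 mm of it is free on both sides, down to the rest's board (top 12 mm above the table).
- vee (a point): Where the tube's centre must come: midway between the carriage's two dark V-blocks, 64 mm above the table; moves with the carriage. x along the grooves (bedded tube's axis, either way round), y the way in to the bridge, z up. 90 degree grooves, 48 mm wide at the top (60 mm up), 24 mm deep; blocks 30 mm long, 68 mm wide, middles at x +-48 mm; the 66 mm gap between is open down to the deck, 26 mm up.
- handle (a point): Middle of the top edge of the carriage's red handle: an upright plate 50 mm wide (along x), 12 mm thick (along y), its top 85 mm above the table, standing on the carriage deck (26 mm above the table) 115 mm behind vee (towards -y of it). Can be pushed or pinched. Axes as vee.
- carriage (a joint): Travel of the carriage in m: 0 fully drawn out, 0.16 fully home against its stop with the V-blocks under the middle of the bridge; starts between 0 and 0.03. It slides straight along y of vee, with about 3 N of friction, and stays where it is left.
- bridge: Blue clamp bridge, fixed: a beam 260 mm long (x), 60 mm deep (y), underside 102 mm above the table, on round posts 20 mm thick at x +-115 mm; clamp screw and black handwheel (60 mm across) on top, up to 183 mm above the table. Origin on the table under the beam's middle; axes as vee. A bedded tube passes 18 mm below the beam.
- rest: Wooden rest, fixed to the table, 170 by 70 mm, 44 mm tall: a board 12 mm thick with two V supports 22 mm long whose middles lie 52 mm either side of the middle; the tube lies along its x axis. Origin at the centre of its underside.
- carton_center (a point): Centre of a loose blue carton, 90 by 130 by 70 mm tall, a bystander.
- discs_center (a point): Centre of a loose stack of black cutting discs, 115 mm across, 14 mm tall, a bystander.
- tape_center (a point): Centre of a loose yellow tape measure lying flat, about 75 by 66 by 34 mm tall, a bystander.
Things that resemble listed ones, but are neither listed nor needed, are in the scene too. Of the things that look like the part that bears tube_center, the smallest one is meant.

How it is judged:
By the outcome, as a careful person would: the job done as asked, in the order asked, and still so for the second after the job is handed in, with the robot touching nothing.
It also fails if it takes over 64 s, if anything falls off the work surface, if the arm or the gripper's body presses on something with over 40 N, if the wrist force passes 120 N, or if a joint passes its speed limit or range.

ROBOT

A 7-joint arm with a two-finger parallel gripper is mounted at the origin on the work surface. World frame = base frame: x ahead of the robot, y to its left, z up, the work surface at z = 0. Lengths are in m, angles in rad, forces in N, time in s.
With the tool pointing down it reaches from about 0.4 to 0.875 m from the base axis. Payload 6.5 kg.
Tool frame: the origin (TCP) lies midway between the tips of the shut fingers; the grasp point (between the pads) lies 19 mm behind it; z points along the fingers, y is the direction in which the jaws open and shut (so a half turn about z gives the same grasp; the last joint's range is limited). The gripper opens to 88 mm and grips with 3 to 60 N. Pads are 18 mm wide; open, the fingers measure 123 mm over their backs; the gripper's body (75 mm by 187 mm) begins 45 mm behind the grasp point.
Start: joints at [-1.412, 0.536, -0.004, 1.538, 0.003, 1.067, -0.071], TCP at [0.145, 0.634, 0.239] pointing down, gripper open.
Joint ranges: [-2.7, 2.7], [-0.37, 2.16], [-1.27, 1.26], [0.24, 2.4], [-1.31, 4.45], [0.19, 1.91], [-2.76, 2.76]. Speed limits (rad/s): [2.39, 2.39, 3.14, 3.14, 3.14, 3.14, 3.14].

INTERFACE

Orientations are given as a unit quaternion [w, x, y, z].
In Python, from bench import * gives the robot as it stands. Calls block until the motion is done:
- move_ptp(position, orientation): joint-space move of the TCP to a pose.
- movel(position, v=0.15, attitude=None, stop_force=None): straight line of the TCP; attitude=None keeps the orientation; v is the mean speed in m/s. With stop_force (N) it stops when the force on the tool has changed by that much, and returns True; else False.
- set_joints(angles): joint-space move.
- move_gripper(opening): finger opening in m; the grip force is fixed at half the most; returns when the fingers have stopped.
- wait(seconds).
- solve_ik(position, orientation): joint angles nearest the present ones, or None.
- get_obs(): the state.
- capture(name): name is "scene" or "side" or "wrist"; returns a dict with "color" (400x640x3 uint8, red, green, blue), "fx", "fy", "cx", "cy" (pixels), "position" and "attitude" of the camera in the world; the wrist camera has in their place "tool_from_camera" (4x4, takes a point from camera to tool coordinates, whose origin is the TCP and whose axes are the flange's). Camera axes: x right, y up, looking along -z (the intrinsics and any distortion apply to the point x, -y, -z); pixel columns grow to the right and rows downward; lengths in m; the calibration is good to about 2 mm. The wrist camera is an equidistant fisheye: a pixel r from the principal point sees the ray r / f radians off the axis. A picture is of the moment at which its call begins: read the wrist's pose just before it. There is no depth.
A pose or a line that the arm cannot do raises MotionError and nothing moves.
- hand_in(): hands the job in, once; it reports no verdict.
The state is a dict: "time": time; "joints": joint angles; "joint_vel": joint speeds; "effort": joint torques, N m; "ee_pos": TCP position; "orientation": TCP orientation; "ft_force": force on the tool from outside, world axes, zero at the start; "moment": the same for the moment, N m; "width": finger opening in m.
Only numpy, scipy, OpenCV 4.12 (cv2) and the standard library are available. Lean on these libraries where they do the work, as an engineer would, in place of code of your own. Each camera call takes 0.05 s, during which the arm holds its last target. There are 200 camera calls.

## Working session

There is one attempt and no reset: what is moved stays moved. The work goes in short steps, each a Python script; the robot and the scene stay as the last script left them, time stands still between calls to the robot, and variables do not carry over. Pictures are saved under pics/ and viewed, about 8 in all and at most 12, crops included, and the job is handed in when it is done.

```bash
ls; mkdir -p pics; python3 - <<'E'
from bench import *
import cv2,numpy as np
for n in ("scene","side","wrist"):
    c=capture(n); cv2.imwrite(f"pics/{n}0.png",c["color"][:,:,::-1])
    print(n,{k:(np.round(v,4).tolist() if not isinstance(v,str) else v) for k,v in c.items() if k!="color"})
print(get_obs())
E
```

```text
pics
scene {'fx': 408.4256, 'fy': 408.4256, 'cx': 319.9378, 'cy': 195.7808, 'position': [1.3142, 0.8608, 1.0446], 'attitude': [0.2971, 0.1482, 0.408, 0.8505]}
side {'fx': 367.1506, 'fy': 367.1506, 'cx': 318.7336, 'cy': 204.1995, 'position': [0.4145, -0.869, 0.8892], 'attitude': [0.9166, 0.3905, -0.0394, -0.0762]}
wrist {'fx': 309.7069, 'fy': 309.7069, 'cx': 320.0391, 'cy': 199.9766, 'tool_from_camera': [[-0.0004, 0.9631, 0.2692, 0.07], [1.0, 0.0005, -0.0003, -0.0002], [-0.0004, 0.2692, -0.9631, -0.1464], [0.0, 0.0, 0.0, 1.0]]}
{'time': 0.15, 'joints': array([-1.41220157,  0.53699721, -0.00443905,  1.53860807,  0.00260566,
        1.06731341, -0.07118167]), 'joint_vel': array([ 0.00091054, -0.00043798, -0.0010587 , -0.00436301, -0.00212908,
        0.00171844,  0.00072173]), 'effort': array([ 1.41030487e-03, -5.71321893e+01,  9.91908833e-01, -2.51824665e+01,
       -5.61425043e-02,  1.52160006e-02,  1.23220129e-04]), 'ee_pos': array([0.14479399, 0.63319333, 0.23805192]), 'orientation': array([-2.22631316e-05,  1.12114750e-01,  9.93695047e-01, -6.59779632e-04]), 'ft_force': array([ 0.99940573, -0.25597606, -0.17764188]), 'moment': array([ 0.04038964, -0.05389669, -0.03126618]), 'width': 0.08836155043722582}
```

View pics/scene0.png

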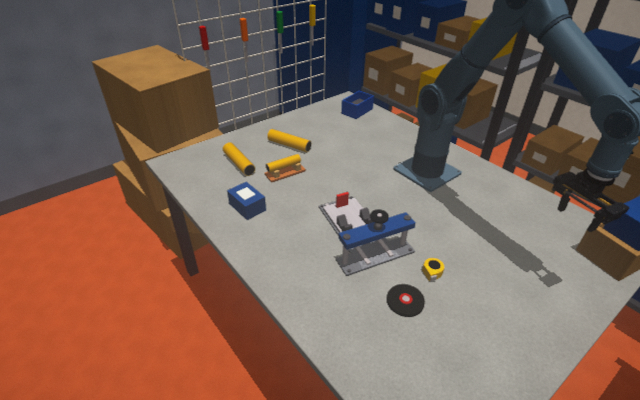

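View pics/side0.png

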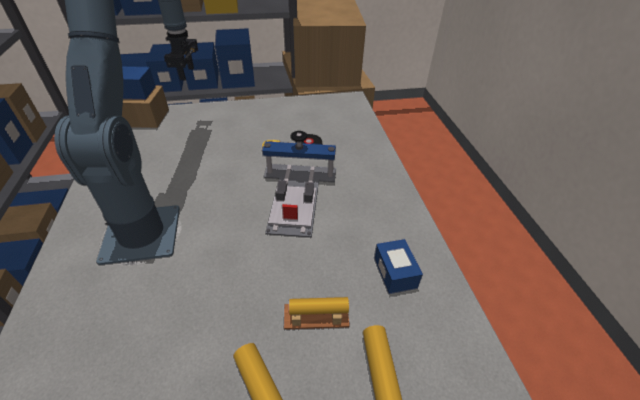

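Three candidates look like the tube: scene (284,163), in the wooden rest; (238,159) and (289,140), both longer and lying on the table. In the side view they are at (319,306), (382,365) and (258,375). I choose the one in the rest, which is also the smallest. The carriage is drawn out, with its red handle at side (290,212). Next I'll check enlarged crops.

```bash
python3 - <<'E'
import cv2,numpy as np
s=cv2.imread("pics/side0.png"); c=cv2.imread("pics/scene0.png")
z=lambda i,x,y,w,h,k:cv2.resize(i[y:y+h,x:x+w],None,fx=k,fy=k,interpolation=cv2.INTER_CUBIC)
a=z(s,255,120,100,120,5)   # 500x600 jig side
b=z(s,270,280,100,60,3)   # 300x180
d=z(c,255,145,60,40,5)   # 300x200
o=np.zeros((600,800,3),np.uint8);o[:,:500]=a;o[:180,500:]=b;o[200:400,500:]=d
cv2.imwrite("pics/crop1.png",o)
cv2.imwrite("pics/crop2.png",z(c,310,180,115,100,6))
E
```

```text
(no output)
```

View pics/crop1.png

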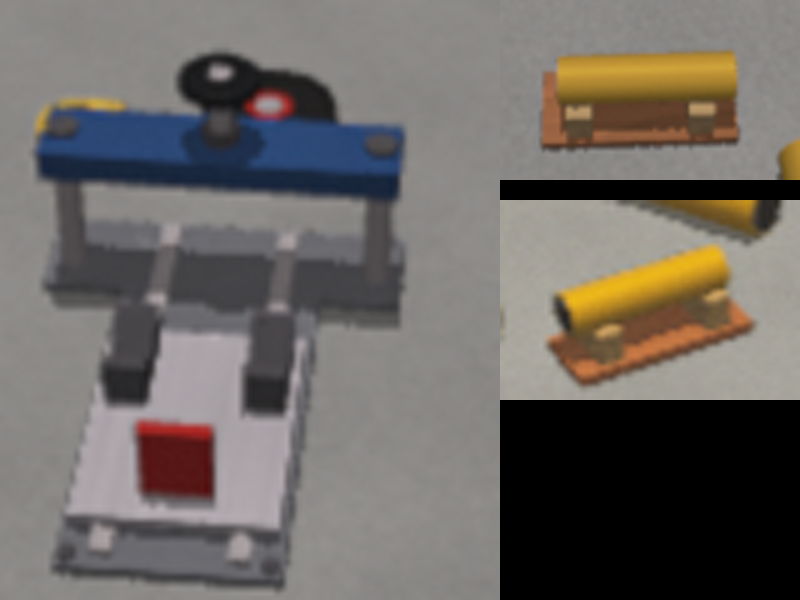

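View pics/crop2.png

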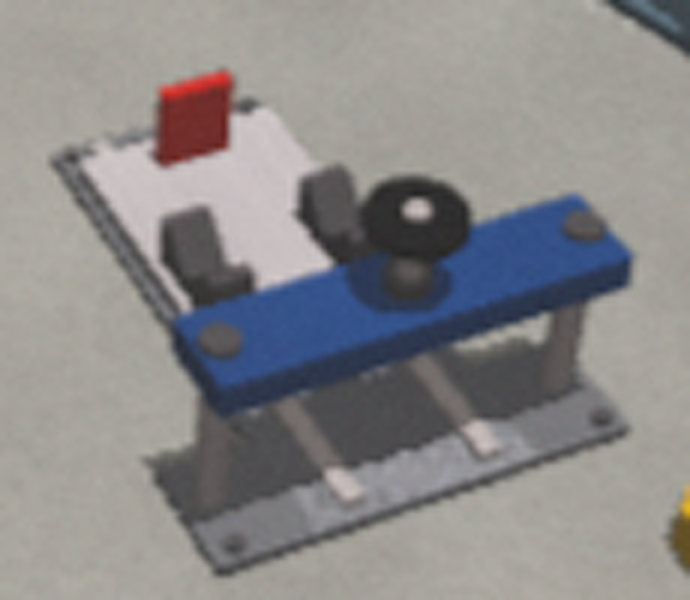

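```bash
cat > h.py <<'E'
import numpy as np, cv2
from scipy.spatial.transform import Rotation as R
def rot(q): return R.from_quat([q[1],q[2],q[3],q[0]])
CAM={"scene":(408.4256,319.9378,195.7808,[1.3142,.8608,1.0446],[.2971,.1482,.408,.8505]),
"side":(367.1506,318.7336,204.1995,[.4145,-.869,.8892],[.9166,.3905,-.0394,-.0762])}
def hit(cam,u,v,z):
    f,cx,cy,p,q=CAM[cam]; p=np.array(p)
    d=rot(q).apply([(u-cx)/f,-(v-cy)/f,-1]); return p+d*(z-p[2])/d[2]
TFC=np.array([[-.0004,.9631,.2692,.07],[1,.0005,-.0003,-.0002],[-.0004,.2692,-.9631,-.1464],[0,0,0,1]])
def whit(pos,q,u,v,z):
    x,y=u-320.0391,v-199.9766; r=np.hypot(x,y); t=r/309.7069
    d=np.array([x/r*np.sin(t),-y/r*np.sin(t),-np.cos(t)]) if r>0 else np.array([0,0,-1.])
    p=np.array(pos)+rot(q).apply(TFC[:3,3]); d=rot(q).apply(TFC[:3,:3]@d); return p+d*(z-p[2])/d[2]
def wproj(pos,q,P):
    c=TFC[:3,:3].T@(rot(q).inv().apply(np.array(P)-pos)-TFC[:3,3]); x,y,z=c[0],-c[1],-c[2]
    r=np.hypot(x,y); t=np.arctan2(r,z); return 320.0391+309.7069*t*x/r,199.9766+309.7069*t*y/r
def down(yaw):  # tool x along world yaw, z down
    Q=(R.from_euler('z',yaw)*R.from_euler('x',np.pi)).as_quat(); return [Q[3],Q[0],Q[1],Q[2]]
E
python3 - <<'E'
from h import *
np.set_printoptions(precision=4,suppress=True)
P=lambda n,*a:print(n,hit(*a))
P("hanL","side",282.4,205,.085);P("hanR","side",297.6,206,.085)
P("beamL","side",263,156,.102);P("beamR","side",334.6,159.2,.102)
P("tubeL","side",290,306.5,.054);P("tubeR","side",348.7,305,.054)
P("tubeL sc","scene",267,167,.054);P("tubeR sc","scene",300.6,158.6,.054)
# scene: handle top, beam bottom front corners
P("han sc","scene",310+195/6,180+82/6,.085)
P("beamL sc","scene",310+222/6,180+415/6,.102);P("beamR sc","scene",310+628/6,180+285/6,.102)
E
```

```text
hanL [ 0.4539 -0.0295  0.085 ]
hanR [ 0.5005 -0.0415  0.085 ]
beamL [0.4099 0.2157 0.102 ]
beamR [0.6595 0.1576 0.102 ]
tubeL [ 0.4372 -0.3713  0.054 ]
tubeR [ 0.5857 -0.3915  0.054 ]
tubeL sc [ 0.5824 -0.3949  0.054 ]
tubeR sc [ 0.4309 -0.359   0.054 ]
han sc [ 0.4772 -0.0294  0.085 ]
beamL sc [0.6692 0.2101 0.102 ]
beamR sc [0.4217 0.2765 0.102 ]
```

```bash
python3 - <<'E'
from h import *; from bench import *
np.set_printoptions(precision=3,suppress=True)
for p,y in (((.504,.078,.33),-.235),((.509,-.38,.035),-.19),((.504,.078,.045),-.235),((.513,.1,.06),-.235)):
    for k in (0,np.pi): print(p,k,solve_ik(p,down(y+k)))
q=down(np.pi-.235)
move_ptp([.50,.07,.33],q); o=get_obs(); c=capture("wrist")
print(o["time"],o["ee_pos"],o["orientation"],o["joints"])
np.savez("w1.npz",p=o["ee_pos"],q=o["orientation"])
cv2.imwrite("pics/w1.png",c["color"][:,:,::-1]); cv2.imwrite("pics/w1b.png",cv2.resize(c["color"][:,:,::-1],(800,500),interpolation=cv2.INTER_CUBIC))
E
```

```text
(0.504, 0.078, 0.33) 0 [-1.116  0.332  1.105  1.835 -0.322  1.172 -1.71 ]
(0.504, 0.078, 0.33) 3.141592653589793 [-0.648  0.21   0.479  1.816 -0.106  1.141  1.202]
(0.509, -0.38, 0.035) 0 [ 0.977  0.864 -0.6    1.659  0.627  0.82  -1.661]
(0.509, -0.38, 0.035) 3.141592653589793 [ 0.254  0.83   0.463  1.707 -0.517  0.729  2.36 ]
(0.504, 0.078, 0.045) 0 [-0.899  0.846  0.897  2.054 -1.006  0.765 -1.16 ]
(0.504, 0.078, 0.045) 3.141592653589793 [-0.337  0.614  0.12   2.024 -0.142  0.511  1.221]
(0.513, 0.1, 0.06) 0 [-1.029  0.954  1.082  2.024 -1.117  0.93  -1.122]
(0.513, 0.1, 0.06) 3.141592653589793 [-0.388  0.601  0.139  1.991 -0.149  0.56   1.19 ]
2.5417 [0.5   0.071 0.33 ] [-0.     0.116  0.993  0.   ] [-0.652  0.2    0.493  1.828 -0.104  1.139  1.215]
```

View pics/w1b.png

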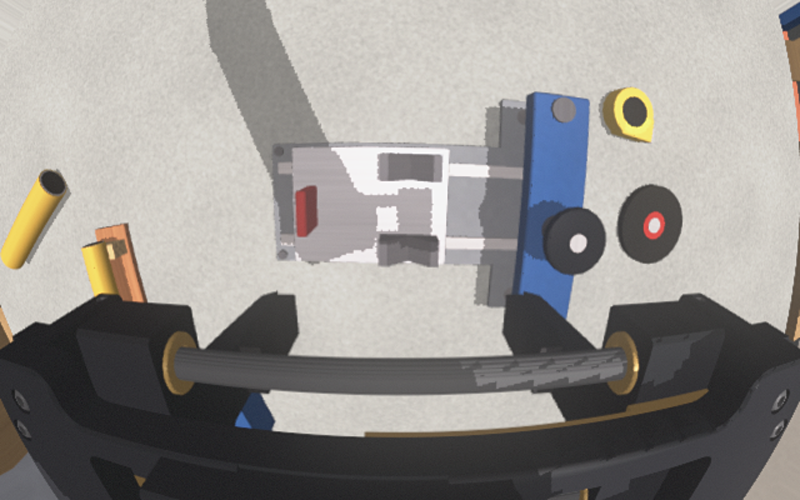

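The jig is fully seen: handle at (306,211), V-blocks at (410,167) and (408,250), beam at (555,200). I'll enlarge it to get corner positions.

```bash
python3 - <<'E'
import cv2
i=cv2.imread("pics/w1.png"); cv2.imwrite("pics/w1c.png",cv2.resize(i[105:225,215:375],None,fx=5,fy=5,interpolation=cv2.INTER_CUBIC))
E
```

```text
(no output)
```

View pics/w1c.png

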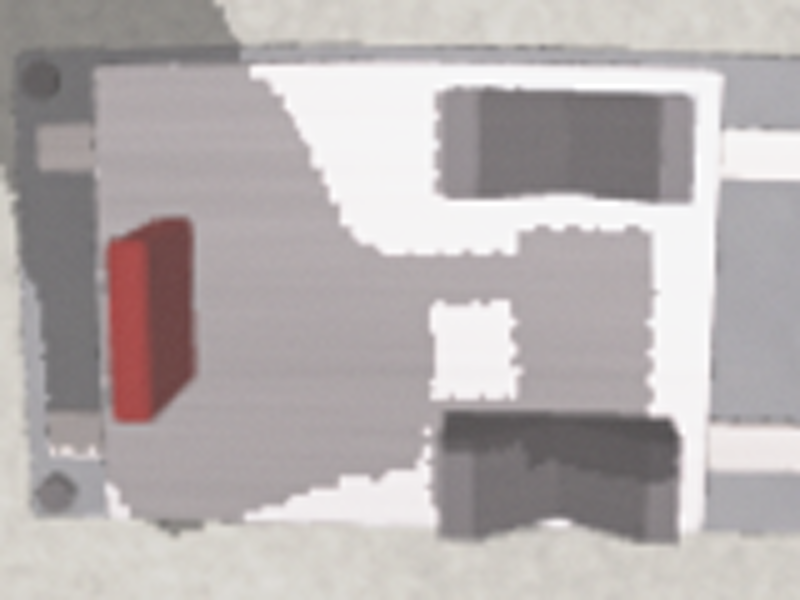

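```bash
python3 - <<'E'
from h import *; from scipy.optimize import least_squares
d=np.load("w1.npz");p,q=d["p"],d["q"]
# crop px, model x,y,z
pts=[(109,240,-25,-121,85),(148,236,-25,-109,85),(152,418,25,-109,85),(115,420,25,-121,85),
(438,90,-63,-34,60),(693,95,-63,34,60),(440,198,-33,-34,60),(691,202,-33,34,60),(440,540,63,-34,60),(679,542,63,34,60),
(479,140,-48,-24,60),(661,145,-48,24,60)]
A=np.array(pts,float); uv=A[:,:2]/5+[215,105]-.4; M=A[:,2:]/1000
def res(t,full=False):
    c,s=np.cos(t[2]),np.sin(t[2]); W=np.c_[t[0]+c*M[:,0]-s*M[:,1],t[1]+s*M[:,0]+c*M[:,1],M[:,2]]
    r=np.array([wproj(p,q,w) for w in W])-uv; return r if full else r.ravel()
r=least_squares(res,[.504,.078,-.235],loss='soft_l1'); print(r.x,np.degrees(r.x[2])); print(res(r.x,True).round(1))
t=r.x;c,s=np.cos(t[2]),np.sin(t[2])
# beam top edge px in w1b: front-left corner (527,93)...; use z .102 underside unknown: left edge of beam
for u,v in ((527,93),(589,98),(521,300)):
    for z in (.102,.132):
        w=whit(p,q,u/1.25,v/1.25,z)-[t[0],t[1],0]; print(z,w[0]*c+w[1]*s,-w[0]*s+w[1]*c)
# approx beam center from cams in vee frame
for b in ((.535,.187),(.5455,.2433)):
    w=np.array(b)-t[:2]; print(w@[c,s],w@[-s,c])
print("tube approx px",[wproj(p,q,x) for x in((.584,-.393,.054),(.434,-.365,.054))])
E
```

```text
[ 0.50412444  0.08054195 -0.252295  ] -14.455438951140192
[[-1.3 -0.6]
 [-0.2  0.1]
 [ 0.2  1.3]
 [-1.   0.8]
 [ 0.9 -0.8]
 [ 0.8 -0.6]
 [ 0.2 -0.2]
 [ 0.5  0.1]
 [-0.2 -0.4]
 [ 0.   0. ]
 [ 0.   0.4]
 [-0.5  0.2]]
0.102 -0.12964977370378133 0.11216149829581865
0.132 -0.1249970016539527 0.1022268146942977
0.102 -0.13309756777418705 0.18177307054379038
0.132 -0.12816841368866588 0.16625818474551016
0.102 0.08678520787659758 0.12254241581109351
0.132 0.07408812097814535 0.11177557719780576
0.0033233048390282037 0.11079518537045031
-0.0005631014301081687 0.16793392744893165
tube approx px [(np.float64(95.47403541099175), np.float64(270.7512925491303)), (np.float64(75.34197320653459), np.float64(194.0340951312231))]
```

```bash
python3 - <<'E'
from h import *; from bench import *
move_ptp([.60,-.40,.22],down(np.pi-.2)); o=get_obs(); c=capture("wrist")
print(o["time"],o["ee_pos"],o["orientation"],o["joints"])
np.savez("w2.npz",p=o["ee_pos"],q=o["orientation"])
i=c["color"][:,:,::-1]; cv2.imwrite("pics/w2.png",i)
L,T,Rr=wproj(o["ee_pos"],o["orientation"],(.584,-.393,.054)),wproj(o["ee_pos"],o["orientation"],(.434,-.365,.054)),0
print(L,T)
x0=int(np.clip((L[0]+T[0])/2-100,0,440)); y0=int(np.clip((L[1]+T[1])/2-75,0,250)); print(x0,y0)
cv2.imwrite("pics/w2c.png",cv2.resize(i[y0:y0+150,x0:x0+200],None,fx=4,fy=4,interpolation=cv2.INTER_CUBIC))
E
```

```text
4.3833 [ 0.60122397 -0.39838417  0.22040528] [5.16435551e-04 9.87561693e-02 9.95111431e-01 4.39065744e-04] [ 0.14471373  0.76331399  0.65835023  1.3652842  -0.47820042  1.17231446
  2.22557883]
(np.float64(321.8272175000564), np.float64(166.48471217899169)) (np.float64(319.7774353978585), np.float64(19.077044283542023))
220 17
```

View pics/w2c.png

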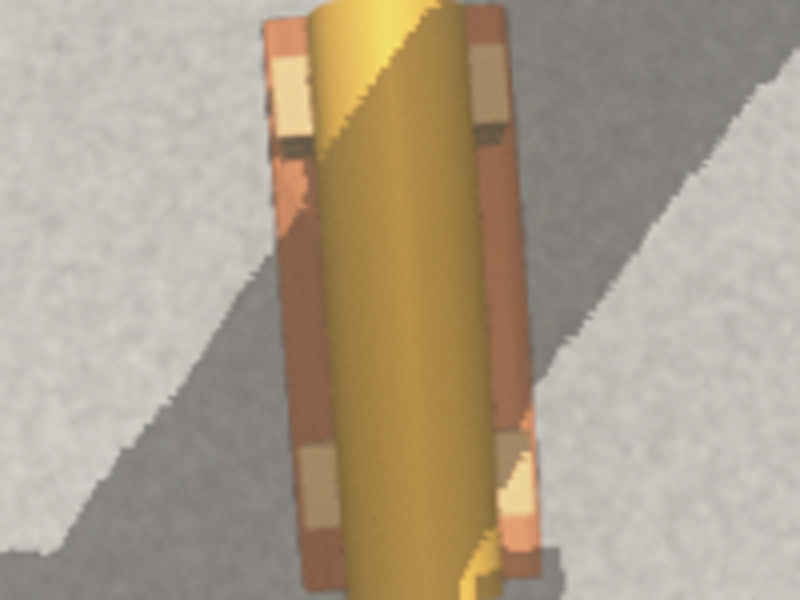

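```bash
python3 - <<'E'
from h import *
np.set_printoptions(precision=4,suppress=True)
d=np.load("w2.npz");p,q=d["p"],d["q"]
f=lambda x,y,z:whit(p,q,220+x/4-.4,17+y/4-.4,z)
a,b=f(395,140,.054),f(420,480,.054);v=b-a;yaw=np.arctan2(v[1],v[0]);print("axis",a,b,np.degrees(yaw))
sup=[f(294,57,.044),f(297,138,.044),f(318,443,.044),f(321,528,.044),f(490,44,.044),f(487,124,.044),f(517,514,.044)]
u=np.array([np.cos(yaw),np.sin(yaw),0]); print("sup along",[(s-a)@u for s in sup])
i=cv2.imread("pics/w2.png"); hsv=cv2.cvtColor(i,cv2.COLOR_BGR2HSV)
for x in (312,316,320,324,328,332,336,338,340):
    col=hsv[:,x]; m=(col[:,0]>=18)&(col[:,0]<=32)&(col[:,1]>140); r=np.where(m)[0]; print(x,r.min() if len(r) else None,r.max() if len(r) else None,len(r))
cv2.imwrite("pics/w2d.png",np.hstack([cv2.resize(i[0:50,270:370],None,fx=4,fy=4),cv2.resize(i[140:190,270:370],None,fx=4,fy=4)]))
E
```

```text
axis [ 0.4682 -0.3733  0.054 ] [ 0.5545 -0.3843  0.054 ] -7.231536082687164
sup along [np.float64(-0.027256314697021163), np.float64(-0.004795323969564066), np.float64(0.07605605007111317), np.float64(0.09834818272104917), np.float64(-0.027149203243958732), np.float64(-0.004990372695278169), np.float64(0.09827302568488526)]
312 16 167 152
316 16 167 152
320 16 167 152
324 16 168 153
328 16 167 150
332 26 167 141
336 40 167 123
338 59 166 105
340 88 164 56
```

View pics/w2d.png

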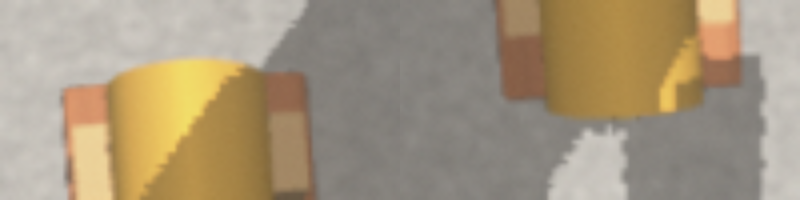

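```bash
python3 - <<'E'
from h import *
np.set_printoptions(precision=4,suppress=True)
d=np.load("w2.npz");p,q=d["p"],d["q"]
a=np.array([.4682,-.3733,.054]);yaw=np.radians(-7.23);u=np.array([np.cos(yaw),np.sin(yaw),0])
t=(whit(p,q,317,15,.074)-a)@u;b=(whit(p,q,326,168.8,.074)-a)@u;print(t,b,b-t,(t+b)/2,"centre",a+u*(t+b)/2,"rest",a+u*.0356)
# rest yaw from supports
f=lambda x,y,z:whit(p,q,220+x/4-.4,17+y/4-.4,z)
for s,e in((f(265,20,.012),f(305,590,.012)),(f(505,8,.012),f(540,577,.012))): print(s,e,np.degrees(np.arctan2(*(e-s)[1::-1])))
E
```

```text
-0.03302005793101848 0.11655159226182407 0.14957165019284255 0.0417657671654028 centre [ 0.5096 -0.3786  0.054 ] rest [ 0.5035 -0.3778  0.054 ]
[ 0.4155 -0.4007  0.012 ] [ 0.5822 -0.423   0.012 ] -7.64222243396644
[ 0.4255 -0.333   0.012 ] [ 0.5918 -0.3555  0.012 ] -7.703951162622067
```

```bash
python3 - <<'E'
from h import *; from bench import *
np.set_printoptions(precision=4,suppress=True)
q=down(np.pi-np.radians(7.5)); x,y=.5096,-.3786
move_ptp([x,y,.13],q); print(movel([x,y,.035],v=.08,stop_force=15)); print(get_obs()["ee_pos"],get_obs()["ft_force"])
move_gripper(0.03); o=get_obs(); print(o["width"],o["ft_force"],o["ee_pos"])
movel([x,y,.2],v=.12); o=get_obs(); print(o["width"],o["ft_force"],o["time"])
if o["width"]>.036:
    V=np.array([.5041,.0805]); yaw=-.2523; n=np.array([-np.sin(yaw),np.cos(yaw)])
    move_ptp([*V,.2],down(np.pi+yaw)); movel([*V,.075],v=.08)
    wait(.3); o=get_obs(); print(o["ee_pos"],o["ft_force"],o["time"],np.degrees(rot(o["orientation"]).as_matrix()[:2,0]))
    np.savez("w3.npz",p=o["ee_pos"],q=o["orientation"])
    a=capture("side")["color"][:,:,::-1]; b=capture("scene")["color"][:,:,::-1]; c=capture("wrist")["color"][:,:,::-1]
    z=lambda i,k:cv2.resize(i,None,fx=k,fy=k,interpolation=cv2.INTER_CUBIC)
    out=np.zeros((600,800,3),np.uint8); s=z(a[120:240,255:355],3.3);out[:s.shape[0],:s.shape[1]]=s
    s=z(b[170:270,310:425],3.3);out[:s.shape[0],400:400+s.shape[1]]=s[:,:400]
    s=z(c[80:360,100:540],.7);out[400:400+s.shape[0],:s.shape[1]]=s[:200]
    cv2.imwrite("pics/p3.png",out)
    cv2.imwrite("pics/w3.png",c)
E
```

```text
False
[ 0.5099 -0.3789  0.0356] [ 0.2713 -0.5404  0.2629]
0.03878255549409646 [ 0.246  -1.3805  0.4475] [ 0.5096 -0.379   0.0351]
0.03863739222374925 [-0.2566 -0.7503 -6.1124] 8.675
[0.5042 0.0806 0.0751] [ 0.1713 -0.3104 -5.5032] 12.3667 [-55.4829  14.2986]
```

View pics/p3.png

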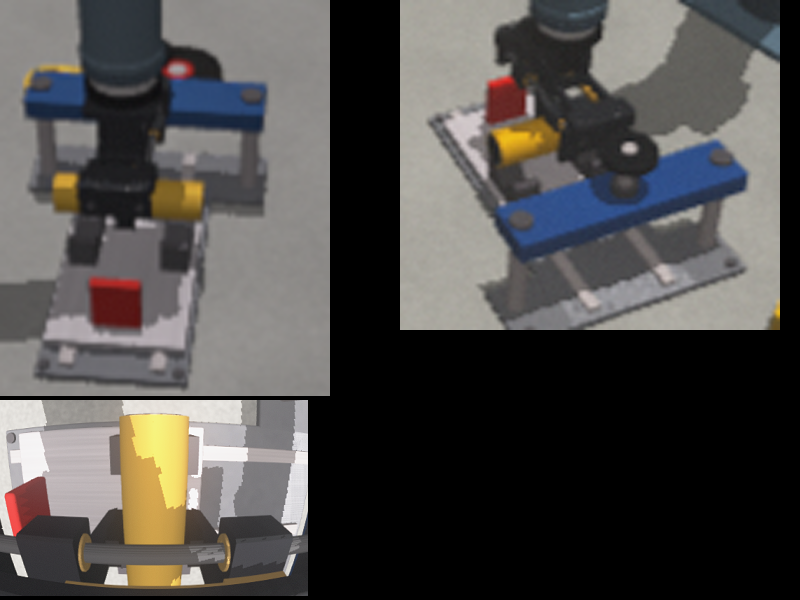

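The tube is held level over both blocks, centred on the upper block in the wrist inset (tube mid about 154, block mid about 153), and clear of the beam. Lowering now.

```bash
python3 - <<'E'
from h import *; from bench import *
np.set_printoptions(precision=4,suppress=True)
V=[.5041,.0805]
movel([*V,.05],v=.05); print(get_obs()["ft_force"])
print(movel([*V,.042],v=.012,stop_force=8)); o=get_obs(); print(o["ee_pos"],o["ft_force"],o["moment"],o["time"])
if o["ee_pos"][2]<.049:
    c=capture("wrist")["color"][:,:,::-1]; cv2.imwrite("pics/w4.png",cv2.resize(c[60:360,100:540],None,fx=1.6,fy=1.6))
    np.savez("w4.npz",p=o["ee_pos"],q=o["orientation"])
E
```

```text
[ 0.6221  0.4911 -5.9551]
True
[0.5042 0.0805 0.0449] [-1.0071 -0.6143  5.192 ] [ 0.0511  0.1    -0.0724] 13.6583
```

View pics/w4.png

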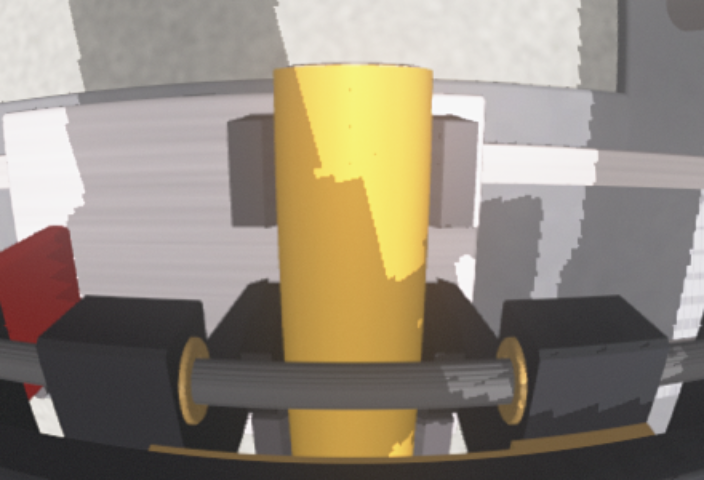

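The tube is seated: contact came at TCP z 0.0449, against 0.045 expected. I'll check the end overhang, release, and retreat.

```bash
python3 - <<'E'
from h import *; from bench import *
np.set_printoptions(precision=4,suppress=True)
d=np.load("w4.npz");p,q=d["p"],d["q"]
yaw=-.2523;u=np.array([np.cos(yaw),np.sin(yaw)]);V=np.array([.5041,.0805])
g=lambda x,y,z:(whit(p,q,100+x/1.6,60+y/1.6,z)[:2]-V)@u
print("tube end",g(352,67,.084),"block outer",g(250,117,.06),g(455,117,.06),"inner",g(250,227,.06),g(455,227,.06))
movel([*V,.0445],v=.01)
move_gripper(.06); print(get_obs()["ft_force"])
movel([*V,.16],v=.12); o=get_obs(); print(o["ee_pos"],o["ft_force"],o["time"],o["width"])
movel([*(V-.06*np.array([-np.sin(yaw),np.cos(yaw)])+.06*u),.2])
o=get_obs();np.savez("w5.npz",p=o["ee_pos"],q=o["orientation"]); c=capture("wrist")["color"][:,:,::-1]; cv2.imwrite("pics/w5.png",cv2.resize(c[0:300,120:520],None,fx=2,fy=2,interpolation=cv2.INTER_CUBIC))
E
```

```text
tube end -0.07463910761369784 block outer -0.06287016215582604 -0.06282997694391018 inner -0.03234497995802017 -0.032284196572136756
[-0.2207  0.2665 -0.2091]
[0.5036 0.0805 0.1594] [-0.6171  0.4792  0.2687] 15.6167 0.05989514870987692
```

View pics/w5.png

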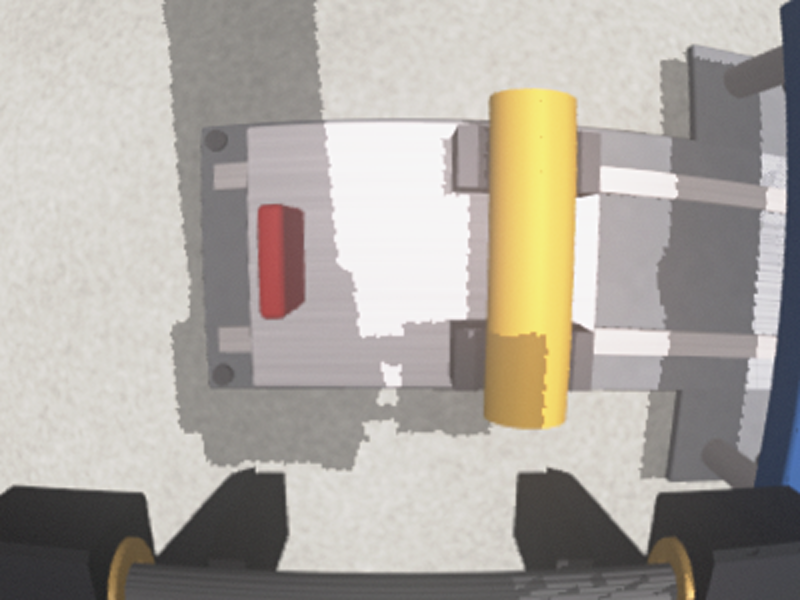

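The tube lies in both grooves with equal overhang (tube at (530,258), blocks at (525,160) and (520,355)). Next I'll push the handle with shut fingers, jaws turned along jig x so the gripper body stays narrow towards the bridge.

```bash
python3 - <<'E'
from h import *; from bench import *
np.set_printoptions(precision=4,suppress=True)
yaw=-.2523;V=np.array([.5041,.0805]);n=np.array([-np.sin(yaw),np.cos(yaw)])
at=lambda d,z:[*(V+n*d),z]
for s in(-1,1):
    qq=down(yaw+s*np.pi/2); print(s,*[solve_ik(at(d,z),qq) for d,z in((-.16,.2),(-.16,.045),(.03,.045))],sep="\n")
    if s==-1 and all(solve_ik(at(d,z),qq) is not None for d,z in((-.16,.2),(-.16,.045),(.03,.045))): break
move_ptp(at(-.16,.2),qq); move_gripper(0.0)
try: print(movel(at(-.16,.045),v=.1,stop_force=15))
except Exception as e: print("ERR",e)
o=get_obs(); print(o["time"],o["ee_pos"],o["joints"],o["ft_force"])
E
```

```text
-1
[ 0.52    0.335  -0.5417  2.0115  0.227   0.8531  2.7418]
[ 0.3611  0.5974 -0.3662  2.1     0.4219  0.5141  2.5707]
[-0.1521  0.6324 -0.1849  1.9762  0.2092  0.5509  2.4085]
False
20.45 [ 0.4645 -0.0745  0.0454] [ 0.3805  0.6006 -0.3902  2.0986  0.4471  0.5208  2.5485] [-0.4782 -0.3287  0.307 ]
```

```bash
python3 - <<'E'
from h import *; from bench import *
np.set_printoptions(precision=4,suppress=True)
yaw=-.2523;V=np.array([.5041,.0805]);n=np.array([-np.sin(yaw),np.cos(yaw)])
at=lambda d,z:[*(V+n*d),z]
def st(l): o=get_obs(); print(l,((o["ee_pos"][:2]-V)@n).round(4),(o["ft_force"][:2]@n).round(2),o["ee_pos"],o["time"])
print(movel(at(-.115,.045),v=.02,stop_force=2)); st("contact")
print(movel(at(-.015,.045),v=.035,stop_force=25)); st("push")
print(movel(at(.03,.045),v=.015,stop_force=15)); st("home?")
a=capture("side")["color"][:,:,::-1]; b=capture("scene")["color"][:,:,::-1]
z=lambda i,k:cv2.resize(i,None,fx=k,fy=k,interpolation=cv2.INTER_CUBIC)
cv2.imwrite("pics/p6.png",np.hstack([z(a[120:240,255:355],4),z(b[170:290,310:410],4)]))
E
```

```text
True
contact -0.1312 0.24 [ 0.4711 -0.0464  0.0448] 21.8333
False
push -0.015 -2.49 [0.5005 0.066  0.045 ] 25.3167
True
home? 0.0075 0.73 [0.5058 0.0878 0.0448] 27.025
```

View pics/p6.png

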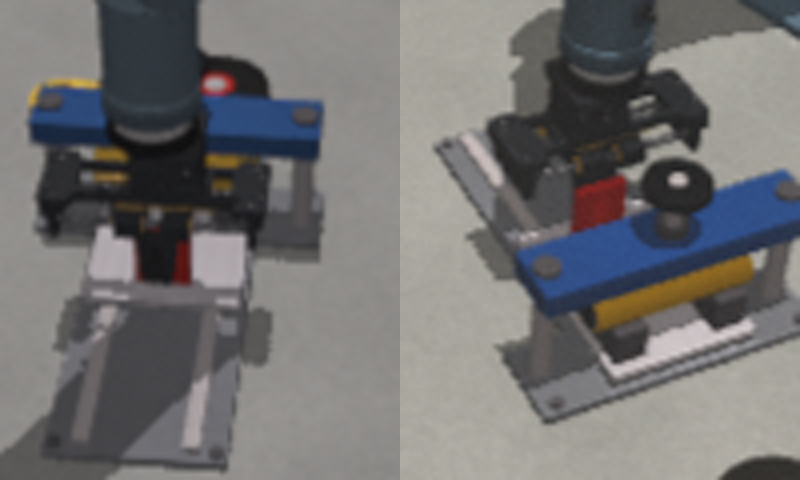

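It stopped hard after 138.7 mm, where 139 mm was predicted, with the tube under the beam in both blocks. One confirming push, then I'll retreat and check.

```bash
python3 - <<'E'
from h import *; from bench import *
np.set_printoptions(precision=4,suppress=True)
yaw=-.2523;V=np.array([.5041,.0805]);n=np.array([-np.sin(yaw),np.cos(yaw)])
at=lambda d,z:[*(V+n*d),z]
def st(l): o=get_obs(); print(l,((o["ee_pos"][:2]-V)@n).round(4),(o["ft_force"][:2]@n).round(2),o["time"])
print(movel(at(.02,.045),v=.01,stop_force=18)); st("repush")
movel(at(-.06,.045),v=.08); movel(at(-.06,.25),v=.15); movel(at(-.16,.3),v=.15); wait(.5)
o=get_obs();print(o["time"],o["ft_force"])
a=capture("side")["color"][:,:,::-1]; b=capture("scene")["color"][:,:,::-1]
z=lambda i,k:cv2.resize(i,None,fx=k,fy=k,interpolation=cv2.INTER_CUBIC)
cv2.imwrite("pics/p7.png",np.hstack([z(a[120:240,255:355],4),z(b[180:300,310:410],4)]))
E
```

```text
True
repush 0.0071 -0.21 27.9167
32.025 [ 0.6523 -0.079  -0.3288]
```

```bash
python3 - <<'E'
from h import *; from bench import *
b=capture("scene")["color"][:,:,::-1].copy(); h=cv2.cvtColor(b,cv2.COLOR_BGR2HSV)[180:300,310:410]
p6=cv2.resize(cv2.imread("pics/p6.png")[:,400:],(100,120),interpolation=cv2.INTER_AREA); h6=cv2.cvtColor(p6,cv2.COLOR_BGR2HSV)
for n,H in(("now",h),("p6(+10 rows)",h6)):
    for nm,lo,hi in(("yellow",18,32),("red",0,6)):
        m=(H[...,0]>=lo)&(H[...,0]<=hi)&(H[...,1]>140)&(H[...,2]>40); y,x=np.where(m); print(n,nm,len(x),x.mean().round(1),y.mean().round(1),x.min(),x.max(),y.min(),y.max())
print(wait(.1),get_obs()["time"]); hand_in()
E
```

```text
now yellow 242 68.0 62.5 49 87 54 71
now red 157 58.9 56.4 44 99 34 119
p6(+10 rows) yellow 241 68.0 72.6 49 87 64 81
p6(+10 rows) red 119 49.4 49.9 44 55 44 56
False 32.275
the job is handed in; nothing more can be done
```

I took the smallest yellow tube from the wooden rest, lowered it into both V-blocks and released it. I then pushed the carriage home by its red handle with shut fingers and handed the job in at about 32 s of the 64 s allowed.

**Bedding:** contact came at TCP z 44.9 mm, against 45 mm expected for a fully bedded tube. The visible end stuck out about 12 mm past its block. Allowing for the 150 mm length, the other end should match.

**Carriage:** it met a hard stop after 138.7 mm, where 139 mm was predicted. A second push of up to 18 N stopped at the same place.

**After backing off:** the viewer's 12-picture limit had been reached, so I could not view a final picture. An image-code comparison showed the tube's yellow patch unmoved (same extents, 242 against 241 pixels). The red handle's mask was not comparable, because the later one also picked up other red in the crop.

**Not checked:** I did not re-check the carton, discs and tape measure one by one. The arm did not work near any of them, and I saw no sign of contact with the bridge.

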